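# Slide a vial under the stoppering press and hold the lever at click three

## Robot

A 6-joint arm with a two-finger parallel gripper is mounted at the origin on the work surface. World frame = base frame: x ahead of the robot, y to its left, z up, the work surface at z = 0. Lengths are in m, angles in rad, forces in N, time in s.
With the tool pointing down it reaches from about 0.3 to 1 m from the base axis. Payload 5.1 kg.
Tool frame: the origin (TCP) lies at the very end of the fingers, on their centre line; the grasp point (between the pads) lies 19 mm behind it (r.grasp_offset is the distance from the TCP to the grasp point, in m); z points along the fingers, x is the direction in which the jaws open and shut, and the axes are right-handed (so a half turn about z gives the same grasp; the last joint's range is limited). The gripper opens to 95 mm and grips with 3 to 60 N. Pads are 20 mm wide; open, the fingers measure 119 mm over their backs; the gripper's body (75 mm by 180 mm) begins 59 mm behind the grasp point.
Start: joints at [-1.333, 0.124, 1.65, -0, 1.367, -0.083], TCP at [0.205, -0.617, 0.215] pointing down, gripper open.
Joint ranges: [-2.61, 2.61], [-1.02, 2.33], [0.03, 2.71], [-1.35, 4.49], [0.32, 2.68], [-2.91, 2.91]. Speed limits (rad/s): [2.57, 2.57, 3.14, 3.14, 3.14, 3.14].

## Interface

Orientations are given as a unit quaternion [x, y, z, w].
In Python, from rig import state, get_image, camera_model, hand_in, r gives the robot as it stands.
- The arm moves only by the shell command python3 -m jog 'ROWS' [FORCE]. ROWS is JSON, one flat list of numbers, 7 for each row, row after row: the shift along the tool's x, y, z in m, then the turn, a rotation vector about the tool's x, y, z in rad, then the opening, from 0 (shut) to 1 (fully open). A call has 1 to 5 rows; each row is the pose to reach, as a shift and turn from the pose commanded when the call began, along the tool's axes at that moment; what a row does not reach only later rows make up. A row lasts 1/12 s, in which the tool goes at most 41.7 mm and 7.16 degrees, less where a joint would pass 70% of its speed; a pose out of reach is approached as far as the arm can. A call with a gripper value outside its range is refused whole. The fingers move at their own pace and stop on an object; FORCE is the grip in N (left out, the last holds). Time passes only in rows, so rows that repeat a pose let the fingers close. It gives the time, the measured TCP pose, the force and the opening at its end, in the units of the state.
- state(): the state, without advancing time (a new reading comes with each control period).
- get_image(name): name is "side" or "top"; returns the picture (420x560x3 uint8, red, green, blue); there is no depth.
- camera_model(name): a dict with "intrinsics" (3x3 intrinsics, pixels), "dist_coeffs" ([k1, k2, p1, p2, k3] as OpenCV has them; the pictures are not rectified), "R" (3x3) and "t" (3): a world point X has camera coordinates R X + t. Camera axes: x right, y down, z forward; pixel columns grow to the right and rows downward; lengths in m; the calibration is good to about 2 mm. A picture is of the moment at which its call begins. camera_model takes no time and is no camera call.
- hand_in(): hands the job in, once; it reports no verdict.
The state is a dict: "time_s": time; "q": joint angles; "joint_velocities": joint speeds; "joint_efforts": joint torques, N m; "eef_pos": TCP position; "tcp_rot": TCP orientation; "wrist_force": force on the tool from outside, world axes, zero at the start; "ft_torque": the same for the moment, N m; "opening": opening from 0.0 (shut) to 1.0 (fully open).
Only numpy, scipy, OpenCV 4.12 (cv2) and the standard library are available. Lean on these libraries where they do the work, as an engineer would, in place of code of your own. Each camera call takes 0.05 s, during which the arm holds its last target.

## Task

Slide the vial carrier, the metal block with the black handle, along the press bed, without lifting it, from the load mark until it stands squarely on the press mark under the ram, and let go of it. Then pull the press lever down exactly three clicks, counting them by feel (the first one comes earlier or later from batch to batch, and a fourth would crush the stopper). The spring lifts the lever if you let go, so finish while still holding it steady at the third click, with the vial standing in its carrier and the carton, the bottle and the spare vial left alone.

Things in the scene. Friction and masses are not known exactly. Their poses are not given: they have to be found in the camera images.
- press: White bench stoppering press, fixed. x: sliding direction, -y: operator's open side, z up; origin on the table below the ram. The metal bed, 30 mm above the table, spans x -163 to +73, y -50 to +37 mm; a 10 mm high fence closes its back. Head: x -35 to 35, y -39 to 112, z 150 to 270 mm; the 20 mm square ram stands out above to z 322 mm. Column: y above 50 mm.
- load_mark (a point): Centre of the load mark, a thin black frame 83 mm long engraved on the bed, 100 mm to the -x side of the press mark; the carrier starts on it, up to 15 mm off.
- press_mark (a point): Centre of the press mark on the bed, right under the ram: a thin black frame, 83 mm long, that the carrier's block has to stand in (its origin on this point).
- carrier: Vial carrier, loose on the bed, 0.24 to 0.4 kg: metal block 76 (x) by 70 (y) by 22 mm with one vial in its middle. Origin: centre of the underside; axes parallel to the press's when square. A black bar handle, 14 mm wide, 12 mm high, sticks out to its -y, from y = -45 to -175 mm, centre line 26 mm above the underside, its outer 125 mm free over the table.
- vial: The vial to be stoppered: glass, 24 mm in diameter, 46 mm high with its 20 mm orange cap, loose, standing 16 mm deep in the carrier's pocket. Origin at the centre of its underside, z up its axis.
- foot: White sprung pressing foot, a disc 26 mm wide at the lower end of the ram; origin at the centre of its lower face, 7 mm above the vial's cap at rest. Ram and foot come down 22 mm per rad of the lever.
- lever (a joint): Lever angle in rad: 0 at rest, where the arm rises 0.62 rad above level; it grows as the lever is pulled down, stop at 1.32. The arm is 200 mm long and points to the press's -y. A return spring always lifts it, out of every click too: pulling takes 3 to 15 N at the grip.
- pivot (a point): Lever pivot axis, at the lever arm's plane: 115 mm in x, 22 mm in y from the press origin and 205 mm above the table. The axis is parallel to the press x axis.
- grip: Black round cross grip at the lever's end, 22 mm in diameter, a sleeve that turns freely on its spindle, lying level along the press x axis. Origin on its axis in the plane of the arm; its x points to the free end; the sleeve reaches from x = 8 to 74 mm.
- grip_middle (a point): Point on the axis of the cross grip, 41 mm from the arm's middle: middle of the graspable length. It moves on a 200 mm arc about the pivot axis.
- quadrant: Steel quadrant on the pivot, beside the lever, set anew for each batch. Five round teeth (10 mm) on a 70 mm radius, 0.20 rad apart. Click n: the roller passes tooth n's top into the notch behind it. Its own -y points at notch 3, reached at lever 0.80 to 1.00 rad. Each click is 40 mm at the grip: the pull (6 N before) jumps to about 10 N at a tooth's foot, then falls by about 6 N until the notch.
- roller (a point): Axis of the sprung steel roller (10 mm in diameter) that clicks over the quadrant's teeth; 77 mm from the pivot axis when in a notch. Its dark holder, 60 mm long, 16 mm wide, sticks out of the lever arm towards the head, 104 mm from the pivot.
- carton: Bystander: upright white carton, 45 by 45 by 75 mm, loose; origin under its centre.
- bottle: Bystander: white bottle, 60 mm in diameter, 150 mm high, loose; origin under its centre.
- spare: Bystander: a second vial like the one in the carrier, standing on the table; origin under its centre.
There are look-alikes about, which are no part of the job. Several things have the shape of the carrier; the one meant has the colours described above.

How it is judged:
On the way:
1. the carrier stands on the press mark under the ram, let go, with the lever still up (x of carrier in the frame of press between -0.006 and 0.006 m and y of carrier in the frame of press above -0.007 m and angle between the x axis of carrier and the x axis of press, either way round below 0.12 rad and angle between carrier's own z axis and vertical below 0.05 rad and contact force between the fingers and carrier below 0.1 N and value of joint lever below 0.1 rad), for 0.2 s.
At the end, for the whole second after the job is handed in: Fingers hold the grip still, roller in the third notch (within 5 mm of its middle); the foot presses on the vial's cap; carrier on the press mark (within 6 mm along the bed, 7 mm across, 7 degrees), vial upright in it (z of roller in the frame of quadrant between -0.005 and 0.005 m and contact force between the fingers and grip above 1 N and contact force between foot and vial above 1.5 N and x of carrier in the frame of press between -0.006 and 0.006 m and y of carrier in the frame of press above -0.007 m and angle between the x axis of carrier and the x axis of press, either way round below 0.12 rad and angle between vial's own z axis and vertical below 0.15 rad and velocity of joint lever between -0.1 and 0.1 rad/s); the arm keeps its last pose, push and grip.
It fails at once if the lever goes past the fourth tooth: a fourth click (z of roller in the frame of quadrant below -0.01 m).
It fails at once if the carrier is lifted off the bed (more than 5 mm) or tipped (height (world z) of carrier above 0.035 m or angle between carrier's own z axis and vertical above 0.12 rad).
It fails at once if the vial is tipped (angle between vial's own z axis and vertical above 0.25 rad).
It fails at once if the carton, the bottle or the spare vial is shifted by more than 10 mm (distance of any of carton, bottle, spare from where it was at the start of the episode above 0.01 m).
It also fails if it takes over 72 s, if anything falls off the work surface, if the arm or the gripper's body presses on something with over 40 N, if the wrist force passes 120 N, or if a joint passes its speed limit or range.

## Working session

There is one attempt and no reset: what is moved stays moved. The work goes in short steps, Python scripts to look and compute and a shell command to move; the robot and the scene stay as the last step left them, time stands still between calls to the robot, and variables do not carry over. Pictures are saved under pics/ and viewed, and the job is handed in when it is done.

```bash
ls; mkdir -p pics; python3 - <<'E'
from rig import state,get_image,camera_model,r
import cv2
s=state();print(s)
for n in("side","top"):
    im=get_image(n);cv2.imwrite(f"pics/{n}0.png",im[:,:,::-1]);m=camera_model(n);print(n,m)
print(r.grasp_offset)
E
```

```text
pics
{'time_s': 0.0, 'q': array([-1.33261610e+00,  1.24515425e-01,  1.65163549e+00, -3.89929913e-05,
        1.36749478e+00, -8.26353061e-02]), 'joint_velocities': array([-0.00091371, -0.00014094,  0.0005371 , -0.00064893,  0.00043127,
        0.00052091]), 'joint_efforts': array([-1.87154845e-03, -4.17611647e+01, -3.59929454e+01,  7.73383328e-02,
        4.92774462e-02, -1.96992773e-04]), 'eef_pos': array([ 0.20476284, -0.61624412,  0.21340313]), 'tcp_rot': array([ 8.10970627e-01, -5.85085967e-01, -7.92469955e-04, -6.52762968e-04]), 'wrist_force': array([ 0.16185887, -0.1412924 , -0.15467225]), 'ft_torque': array([-0.03053679, -0.03543738,  0.00390232]), 'opening': 1.001560168221869}
side {'intrinsics': array([[535.31451794,   0.        , 280.93092596],
       [  0.        , 535.31451794, 214.29737412],
       [  0.        ,   0.        ,   1.        ]]), 'dist_coeffs': array([0.05977052, 0.        , 0.        , 0.        , 0.        ]), 'R': array([[-0.83470289, -0.55046161,  0.0162203 ],
       [-0.31338024,  0.4505679 , -0.83593145],
       [ 0.45283983, -0.70283752, -0.54859412]]), 't': array([0.40006811, 0.33676914, 1.22180059])}
top {'intrinsics': array([[485.99492256,   0.        , 275.81905013],
       [  0.        , 485.99492256, 209.80730322],
       [  0.        ,   0.        ,   1.        ]]), 'dist_coeffs': array([-0.06401773,  0.        ,  0.        ,  0.        ,  0.        ]), 'R': array([[-0.07687007, -0.99704041,  0.0011902 ],
       [-0.97702347,  0.07508869, -0.19946638],
       [ 0.19878667, -0.01649584, -0.97990395]]), 't': array([-0.01218721,  0.51858461,  1.51636094])}
0.0188
```

View pics/side0.png

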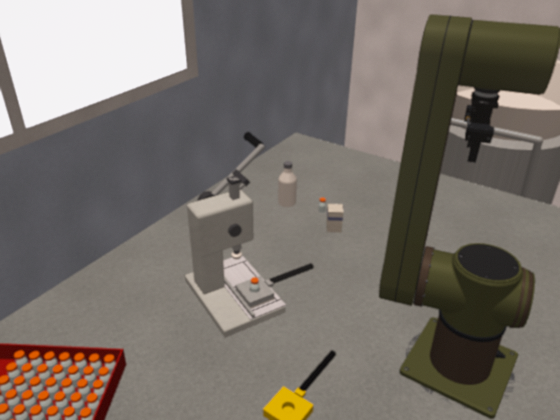

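View pics/top0.png

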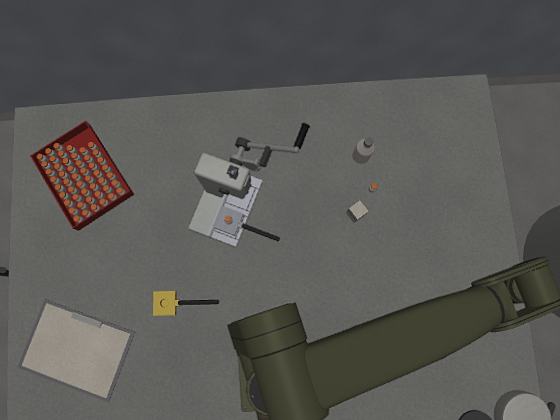

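The side picture shows the press around (225,260), the carrier's vial at (255,283), its handle out to (312,267), and the lever grip at (253,139). The top picture shows the carrier at (229,220), the handle tip at (279,239), the grip at (303,135), and the bystanders at (365,148), (374,187) and (358,211). A yellow decoy lies at (165,303). I'll zoom in next.

```bash
python3 - <<'E'
import cv2
a=cv2.imread('pics/side0.png')[120:340,170:360];cv2.imwrite('pics/side0z.png',cv2.resize(a,None,fx=2.7,fy=2.7,interpolation=cv2.INTER_CUBIC)) 
a=cv2.imread('pics/top0.png')[110:260,180:400];cv2.imwrite('pics/top0z.png',cv2.resize(a,None,fx=3.6,fy=3.6,interpolation=cv2.INTER_CUBIC))
E
```

```text
(no output)
```

View pics/side0z.png

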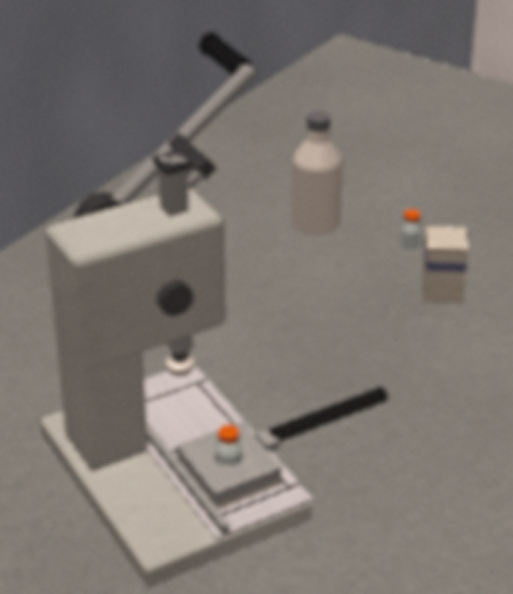

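View pics/top0z.png

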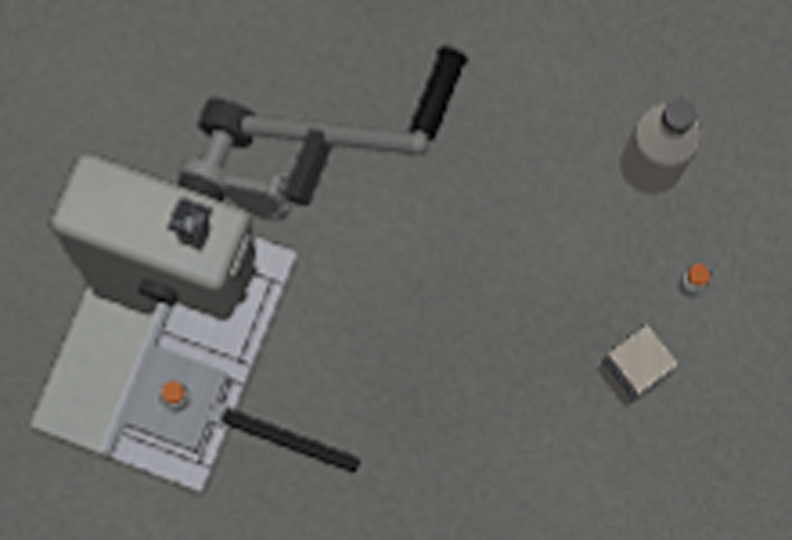

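```bash
cat > h.py <<'E'
import numpy as np,cv2
from rig import camera_model
def ray(n,uv):
    m=camera_model(n);R=np.array(m['R']);t=np.array(m['t'])
    p=cv2.undistortPoints(np.array([[uv]],float),np.array(m['intrinsics']),np.array(m['dist_coeffs']))[0,0]
    return -R.T@t,R.T@np.array([p[0],p[1],1.])
def onz(n,uv,z):
    c,d=ray(n,uv);return c+d*(z-c[2])/d[2]
def tri(uvs,uvt):
    c1,d1=ray('side',uvs);c2,d2=ray('top',uvt)
    s=np.linalg.lstsq(np.stack([d1,-d2],1),c2-c1,rcond=None)[0]
    a=c1+s[0]*d1;b=c2+s[1]*d2;return (a+b)/2,np.linalg.norm(a-b)
def proj(n,X):
    m=camera_model(n);R=np.array(m['R'])
    return cv2.projectPoints(np.array([X],float).reshape(-1,3),cv2.Rodrigues(R)[0],np.array(m['t']),np.array(m['intrinsics']),np.array(m['dist_coeffs']))[0][:,0]
E
python3 - <<'E'
from h import *
np.set_printoptions(precision=4,suppress=True)
T=lambda x,y:(180+(x+.5)/3.6-.5,110+(y+.5)/3.6-.5)
S=lambda x,y:(170+(x+.5)/2.7-.5,120+(y+.5)/2.7-.5)
A=onz('top',T(203,488),.03);B=onz('top',T(297,252),.03)
print(A,B,np.linalg.norm(A-B))
A2=onz('side',S(311,496),.03);B2=onz('side',S(202,372),.03)
print(A2,B2,np.linalg.norm(A2-B2))
print('ram',tri(S(172,162),T(190,220)),onz('top',T(190,220),.322))
for n,im,f in(('top','top0',0),('side','side0',0)):
    b=cv2.imread(f'pics/{im}.png');hsv=cv2.cvtColor(b,cv2.COLOR_BGR2HSV)
    m=cv2.inRange(hsv,(3,150,100),(18,255,255))
    k,l,st,c=cv2.connectedComponentsWithStats(m)
    for i in range(1,k):
        if c[i][0]>150 and st[i,4]>8 and c[i][1]<300: print(n,c[i],st[i],onz(n,c[i],.079),onz(n,c[i],.043))
print('gripends',tri(S(210,45),T(454,57)),tri(S(240,68),T(427,130)))
for uv in((230,417),(355,464)):print('handle top',onz('top',T(*uv),.062))
for uv in((272,437),(383,394)):print('handle side',onz('side',S(*uv),.056))
print('pivot',tri(S(100,205),T(225,115)))
E
```

```text
[0.4142 0.0847 0.03  ] [ 0.6259 -0.0149  0.03  ] 0.2339927245120298
[0.4117 0.0856 0.03  ] [ 0.6047 -0.0059  0.03  ] 0.2135753756755981
ram (array([0.5795, 0.0618, 0.3169]), np.float64(0.00010998127619644954)) [0.578  0.0615 0.322 ]
top [373.6  185.96] [371 184   6   5  25] [ 0.5646 -0.3708  0.079 ] [ 0.5732 -0.379   0.043 ]
top [227.7619 218.619 ] [226 216   5   6  21] [0.494  0.1022 0.079 ] [0.5009 0.1052 0.043 ]
side [322.     199.3333] [320 198   5   4  18] [ 0.5435 -0.3254  0.079 ] [ 0.5708 -0.3774  0.043 ]
side [254.2121 280.2727] [251 278   7   6  33] [0.4916 0.1039 0.079 ] [0.5168 0.0697 0.043 ]
gripends (array([ 0.6936, -0.1488,  0.3178]), np.float64(0.0006887078542299096)) (array([ 0.6368, -0.1225,  0.3183]), np.float64(0.0008559209424068592))
handle top [0.4712 0.0547 0.062 ]
handle top [ 0.4209 -0.0523  0.062 ]
handle side [0.4709 0.0628 0.056 ]
handle side [ 0.4176 -0.0519  0.056 ]
pivot (array([0.6941, 0.0337, 0.2195]), np.float64(0.003361050811331404))
```

```bash
cat >> h.py <<'E'
from scipy.spatial.transform import Rotation as Ro
np.set_printoptions(precision=4,suppress=True)
O=np.array([.581,.061,0]);YAW=np.deg2rad(-25.1)
P=Ro.from_euler('z',YAW).as_matrix()
def p2w(v): return O+P@np.array(v,float)
def w2p(v): return P.T@(np.array(v)-O)
def plan(pos,Rt):
    from rig import state
    s=state();R=Ro.from_quat(s['tcp_rot']);d=R.inv().apply(np.array(pos)-s['eef_pos'])
    rv=(R.inv()*Ro.from_matrix(Rt)).as_rotvec()
    print('t',s['time_s'],'tcp press',w2p(s['eef_pos']),'shift',d,'turn',rv,'F',P.T@s['wrist_force'],'open',s['opening'])
def down(xd): # tool x along given press direction
    x=P@np.array(xd,float);z=np.array([0,0,-1.]);return np.stack([x,np.cross(z,x),z],1)
E
python3 - <<'E'
from h import *
print(Ro.from_quat([ 0.81097,-0.585086,-7.9e-4,-6.5e-4]).as_matrix())
for x in(1,-1):plan(p2w([-.0975,-.145,.14]),down([x,0,0]))
E
```

```text
[[ 0.3153 -0.949  -0.0005]
 [-0.949  -0.3153  0.002 ]
 [-0.002  -0.0001 -1.    ]]
t 0.1 tcp press [-0.0534 -0.7729  0.2135] shift [-0.4859 -0.4     0.0745] turn [-0.0009  0.0017 -0.8119] F [ 0.3204  0.8956 -0.6552] open 1.001673884973827
t 0.1 tcp press [-0.0534 -0.7729  0.2135] shift [-0.4859 -0.4     0.0745] turn [0.0021 0.0011 2.3297] F [ 0.3204  0.8956 -0.6552] open 1.001673884973827
```

```bash
python3 -m jog '[-0.04,-0.033,0,0,0,-0.1,1,-0.08,-0.066,0,0,0,-0.2,1,-0.12,-0.1,0,0,0,-0.3,1,-0.16,-0.13,0,0,0,-0.4,1,-0.16,-0.13,0,0,0,-0.4,1]'; python3 - <<'E'
from h import *
plan(p2w([-.0975,-.145,.14]),down([1,0,0]))
E
```

```text
time_s: 0.52
eef_pos: [0.278, -0.4217, 0.2138]
tcp_rot: [0.912, -0.411, -0.0, -0.001]
wrist_force: [0.6, -0.9, 0.6]
opening: 1.002
t 0.5167 tcp press [-0.0696 -0.5657  0.2138] shift [-0.1928 -0.3749  0.0743] turn [-0.0008  0.0011 -0.409 ] F [ 0.9366 -0.5446  0.5769] open 1.0020911881067167
```

```bash
python3 -m jog '[-0.02,-0.035,0,0,0,-0.1,1,-0.04,-0.07,0,0,0,-0.2,1,-0.06,-0.11,0,0,0,-0.3,1,-0.08,-0.145,0,0,0,-0.409,1,-0.1,-0.18,0,0,0,-0.409,1]';  python3 - <<'E'
from h import *
plan(p2w([-.0975,-.145,.14]),down([1,0,0]))
E
```

```text
time_s: 0.93
eef_pos: [0.3469, -0.2284, 0.2143]
tcp_rot: [0.976, -0.217, -0.0, -0.0]
wrist_force: [1.4, 0.2, 1.0]
opening: 1.002
t 0.9333 tcp press [-0.0892 -0.3614  0.2143] shift [-0.0083 -0.2164  0.0743] turn [-0.0002  0.0001 -0.0001] F [1.1192 0.7957 0.9971] open 1.0023764234943027
```

```bash
python3 -m jog '[-0.002,-0.04,0.01,0,0,0,1,-0.004,-0.08,0.02,0,0,0,1,-0.006,-0.12,0.03,0,0,0,1,-0.008,-0.16,0.04,0,0,0,1,-0.008,-0.195,0.05,0,0,0,1]'; python3 -m jog '[0,-0.02,0.02,0,0,0,1,0,-0.02,0.02,0,0,0,1,0,-0.02,0.02,0,0,0,1]'; python3 - <<'E'
from h import *
from rig import get_image
plan(p2w([-.0975,-.145,.038]),down([1,0,0]))
for n in("side","top"): cv2.imwrite(f"pics/{n}1.png",get_image(n)[:,:,::-1])
a=cv2.imread('pics/side1.png')[120:340,170:360];b=cv2.imread('pics/top1.png')[130:280,180:330]
cv2.imwrite('pics/s1.png',np.hstack([cv2.resize(a,(380,440)),cv2.resize(b,(420,440))]))
E
```

```text
time_s: 1.35
eef_pos: [0.423, -0.0482, 0.1641]
tcp_rot: [0.976, -0.218, 0.0, -0.0]
wrist_force: [0.5, -0.1, 0.1]
opening: 1.001
time_s: 1.6
eef_pos: [0.4304, -0.0315, 0.1431]
tcp_rot: [0.976, -0.217, -0.002, 0.0]
wrist_force: [-0.1, 0.5, 0.3]
opening: 0.999
t 1.6 tcp press [-0.0971 -0.1477  0.1431] shift [-0.     -0.0028  0.1051] turn [ 0.0013  0.0035 -0.0001] F [-0.2909  0.3685  0.2534] open 0.9986198117929694
```

View pics/s1.png

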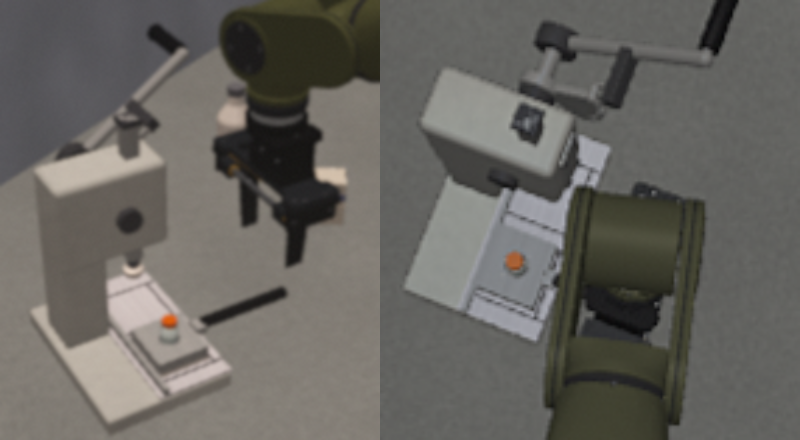

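The gripper straddles the handle, with fingers at (250,215) and (295,255) and the handle between them running to (285,293). I'll go down and grip near the handle's outer end.

```bash
python3 -m jog '[0,0.007,0.03,0,0,0,1,0,0.007,0.06,0,0,0,1,0,0.007,0.09,0,0,0,1,0,0.007,0.105,0,0,0,1,0,0.007,0.105,0,0,0,1]'; python3 -m jog '[0,0,0,0,0,0,0.05,0,0,0,0,0,0,0.05,0,0,0,0,0,0,0.05,0,0,0,0,0,0,0.05,0,0,0,0,0,0,0.05]' 20;python3 -m jog '[0,0,0,0,0,0,0.05,0,0,0,0,0,0,0.05,0,0,0,0,0,0,0.05,0,0,0,0,0,0,0.05,0,0,0,0,0,0,0.05]' 20; python3 - <<'E'
from h import *
plan(p2w([0,-.155,.038]),down([1,0,0]))
E
```

```text
time_s: 2.12
eef_pos: [0.4256, -0.0397, 0.0368]
tcp_rot: [0.976, -0.22, -0.003, 0.0]
wrist_force: [-1.2, -0.0, 0.1]
opening: 1.004
time_s: 2.53
eef_pos: [0.4295, -0.0392, 0.041]
tcp_rot: [0.976, -0.219, 0.001, -0.0]
wrist_force: [0.2, -0.4, 0.4]
opening: 0.707
time_s: 2.95
eef_pos: [0.4285, -0.0388, 0.0396]
tcp_rot: [0.976, -0.219, -0.0, -0.0]
wrist_force: [0.2, 0.3, -1.2]
opening: 0.356
t 2.95 tcp press [-0.0958 -0.1551  0.0396] shift [ 0.0958 -0.0004  0.0016] turn [ 0.      0.0001 -0.0028] F [ 0.0408  0.2997 -1.1629] open 0.3559613398592754
```

```bash
python3 -m jog '[0,0,0,0,0,0,0.05,0,0,0,0,0,0,0.05,0,0,0,0,0,0,0.05,0,0,0,0,0,0,0.05,0,0,0,0,0,0,0.05]' 20;python3 -m jog '[0,0,0,0,0,0,0.05,0,0,0,0,0,0,0.05,0,0,0,0,0,0,0.05,0,0,0,0,0,0,0.05,0,0,0,0,0,0,0.05]' 20; python3 - <<'E'
from h import *
plan(p2w([0,-.155,.038]),down([1,0,0]))
E
```

```text
time_s: 3.37
eef_pos: [0.4282, -0.0388, 0.0396]
tcp_rot: [0.976, -0.219, -0.0, 0.0]
wrist_force: [-1.3, -0.7, -0.1]
opening: 0.143
time_s: 3.78
eef_pos: [0.4283, -0.0388, 0.0395]
tcp_rot: [0.976, -0.219, -0.0, 0.0]
wrist_force: [-0.5, 0.5, 0.6]
opening: 0.145
t 3.7833 tcp press [-0.0959 -0.1552  0.0395] shift [ 0.0959 -0.0005  0.0015] turn [ 0.0001  0.0005 -0.0029] F [-0.6179  0.2084  0.6334] open 0.1448785464471875
```

The opening of 0.145 (13.8 mm) matches the handle width. I'll slide it slowly.

```bash
python3 -m jog '[0.003,0,0,0,0,0,0.05,0.008,0,0,0,0,0,0.05,0.014,0,0,0,0,0,0.05,0.020,0,0,0,0,0,0.05,0.026,0,0,0,0,0,0.05]'; python3 -m jog '[0.006,0,0,0,0,0,0.05,0.012,0,0,0,0,0,0.05,0.018,0,0,0,0,0,0.05,0.024,0,0,0,0,0,0.05,0.03,0,0,0,0,0,0.05]';python3 -m jog '[0.006,0,0,0,0,0,0.05,0.012,0,0,0,0,0,0.05,0.018,0,0,0,0,0,0.05,0.024,0,0,0,0,0,0.05,0.026,0,0,0,0,0,0.05]'; python3 -m jog '[0.004,0,0,0,0,0,0.05,0.007,0,0,0,0,0,0.05,0.008,0,0,0,0,0,0.05,0.008,0,0,0,0,0,0.05,0.008,0,0,0,0,0,0.05]'; python3 - <<'E'
from h import *
from rig import get_image
plan(p2w([0,-.155,.038]),down([1,0,0]))
for n in("side","top"): cv2.imwrite(f"pics/{n}2.png",get_image(n)[:,:,::-1])
a=cv2.imread('pics/side2.png')[120:340,170:360];b=cv2.imread('pics/top2.png')[130:280,180:330]
cv2.imwrite('pics/s2.png',np.hstack([cv2.resize(a,(400,463)),cv2.resize(b,(400,463))]))
for n,im in(('top','top2'),('side','side2')):
    b=cv2.imread(f'pics/{im}.png');hsv=cv2.cvtColor(b,cv2.COLOR_BGR2HSV)
    m=cv2.inRange(hsv,(3,150,80),(18,255,255))
    k,l,st,c=cv2.connectedComponentsWithStats(m)
    for i in range(1,k):
        if 200<c[i][0]<300 and st[i,4]>4 and c[i][1]<300: print(n,c[i],st[i],w2p(onz(n,c[i],.079)))
E
```

```text
time_s: 4.2
eef_pos: [0.4528, -0.0504, 0.0396]
tcp_rot: [0.976, -0.219, 0.0, 0.0]
wrist_force: [-2.5, 1.3, -0.9]
opening: 0.146
time_s: 4.62
eef_pos: [0.4797, -0.0631, 0.0396]
tcp_rot: [0.976, -0.219, -0.0, 0.0]
wrist_force: [-2.2, 1.3, 1.3]
opening: 0.149
time_s: 5.03
eef_pos: [0.5038, -0.0744, 0.0398]
tcp_rot: [0.976, -0.219, 0.001, 0.0]
wrist_force: [-1.6, 0.6, -1.2]
opening: 0.148
time_s: 5.45
eef_pos: [0.5099, -0.0773, 0.0396]
tcp_rot: [0.976, -0.219, 0.0, -0.0]
wrist_force: [-0.3, 0.1, -1.7]
opening: 0.147
t 5.45 tcp press [-0.0057 -0.1554  0.0396] shift [ 0.0057 -0.0004  0.0016] turn [-0.     -0.0002 -0.0031] F [-0.3228 -0.0287 -1.6983] open 0.146687326053717
side [237.5926 260.9259] [235 259   6   5  27] [-0.01    0.0007  0.079 ]
```

View pics/s2.png

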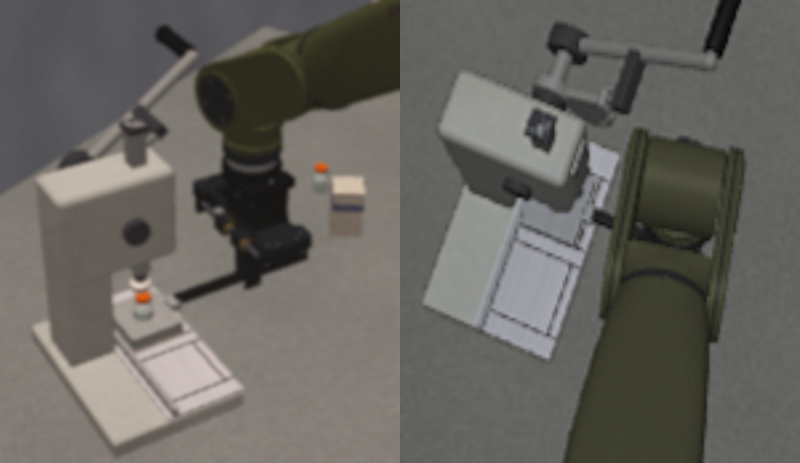

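The carrier is almost under the ram: side panel cap at (143,297), foot at (140,284). I'll refine against the press mark and the foot.

```bash
python3 - <<'E'
import cv2,numpy as np
a=cv2.imread('pics/side2.png')[230:300,200:300];a=cv2.resize(a,None,fx=8,fy=8,interpolation=cv2.INTER_CUBIC);cv2.imwrite('pics/s2z.png',np.clip(a*1.3,0,255))
a=cv2.imread('pics/top2.png')[165:245,180:280];a=cv2.resize(a,None,fx=7,fy=7,interpolation=cv2.INTER_CUBIC);cv2.imwrite('pics/t2z.png',np.clip(a*1.5,0,255))
E
```

```text
[ WARN:0@0.071] global loadsave.cpp:1063 imwrite_ Unsupported depth image for selected encoder is fallbacked to CV_8U.
```

View pics/s2z.png

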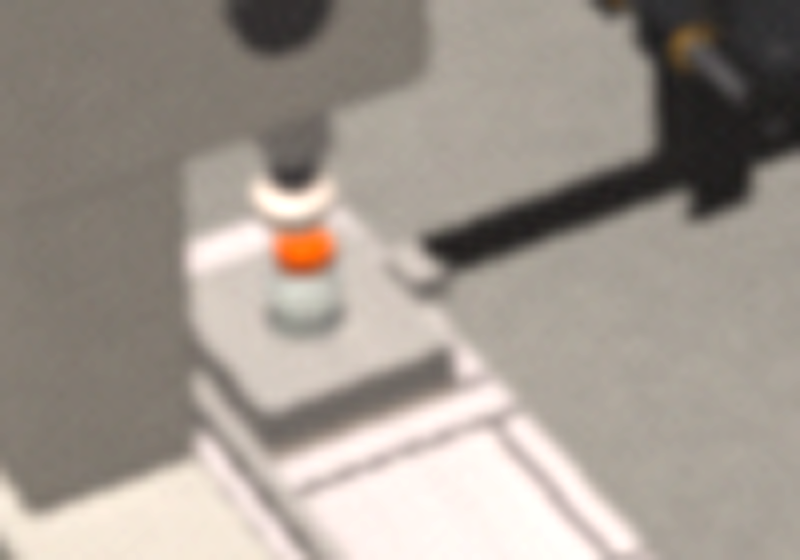

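View pics/t2z.png

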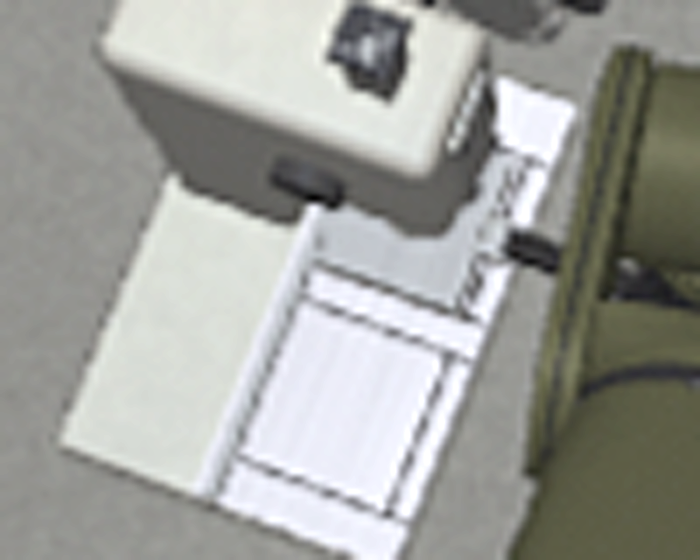

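```bash
python3 - <<'E'
from h import *
T=lambda x,y:(180+(x+.5)/7-.5,165+(y+.5)/7-.5)
S=lambda x,y:(200+(x+.5)/8-.5,230+(y+.5)/8-.5)
print('cam',[ray(n,(280,210))[0] for n in('top','side')])
for l,p in(('load near -58.5',(385,327)),('load far -141.5',(322,490)),('press far +41.5',(518,152)),('bed corner 73,-50',(577,100)),('dark line by block',(400,290)),('bed edge y-50',(400,552))):
    print(l,w2p(onz('top',T(*p),.03)))
for l,p in(('load near',(400,458)),('fr corner load -58.5,?',(500,424)),('block bottom edge front corner',(455,385)),('block bottom left',(270,445))):
    print('side',l,w2p(onz('side',S(*p),.03)))
for l,p in(('top corner front',(452,348)),('top corner back',(272,412))):
    print('side',l,w2p(onz('side',S(*p),.052)))
print('foot disc mid .091',w2p(onz('side',S(293,199),.092)), 'cap',w2p(onz('side',S(304,249),.079)))
E
```

```text
cam [array([ 0.2043, -0.0261,  1.5893]), array([-0.1138,  0.9272,  0.9453])]
load near -58.5 [-0.059  -0.0037  0.03  ]
load far -141.5 [-0.1409 -0.0048  0.03  ]
press far +41.5 [ 0.0417 -0.0313  0.03  ]
bed corner 73,-50 [ 0.0752 -0.0483  0.03  ]
dark line by block [-0.04   -0.0037  0.03  ]
bed edge y-50 [-0.155  -0.0492  0.03  ]
side load near [-0.0649 -0.0038  0.03  ]
side fr corner load -58.5,? [-0.0667 -0.0398  0.03  ]
side block bottom edge front corner [-0.0422 -0.0368  0.03  ]
side block bottom left [-0.038   0.0293  0.03  ]
side top corner front [-0.0485 -0.0324  0.052 ]
side top corner back [-0.0472  0.0325  0.052 ]
foot disc mid .091 [ 0.0011 -0.0014  0.092 ] cap [-0.0091  0.0003  0.079 ]
```

Top-view lines validate the press frame: load-mark lines at -59.0 and -140.9, press-mark far line at +41.7. Most estimates put the carrier at x of about -6 mm (the side view reads -9), so I'll slide 6 mm more and then release.

```bash
python3 -m jog '[0.002,0,0,0,0,0,0.05,0.004,0,0,0,0,0,0.05,0.006,0,0,0,0,0,0.05,0.006,0,0,0,0,0,0.05,0.006,0,0,0,0,0,0.05]'; python3 - <<'E'
from h import *
from rig import get_image
plan(p2w([0,-.155,.038]),down([1,0,0]))
for n in("side","top"): cv2.imwrite(f"pics/{n}3.png",get_image(n)[:,:,::-1])
a=cv2.imread('pics/side3.png')[230:300,200:260];a=cv2.resize(a,None,fx=7,fy=7,interpolation=cv2.INTER_CUBIC)
b=cv2.imread('pics/top3.png')[175:245,215:265];b=cv2.resize(b,None,fx=7,fy=7,interpolation=cv2.INTER_CUBIC);cv2.imwrite('pics/s3.png',np.clip(np.hstack([a,b])*1.4,0,255).astype('uint8'))
E
```

```text
time_s: 5.97
eef_pos: [0.5155, -0.0799, 0.0397]
tcp_rot: [0.976, -0.219, 0.0, -0.0]
wrist_force: [-0.4, 0.2, -0.6]
opening: 0.143
t 5.9667 tcp press [ 0.0005 -0.1554  0.0397] shift [-0.0005 -0.0004  0.0017] turn [-0.     -0.0002 -0.003 ] F [-0.4701  0.0102 -0.5562] open 0.14322717383697672
```

View pics/s3.png

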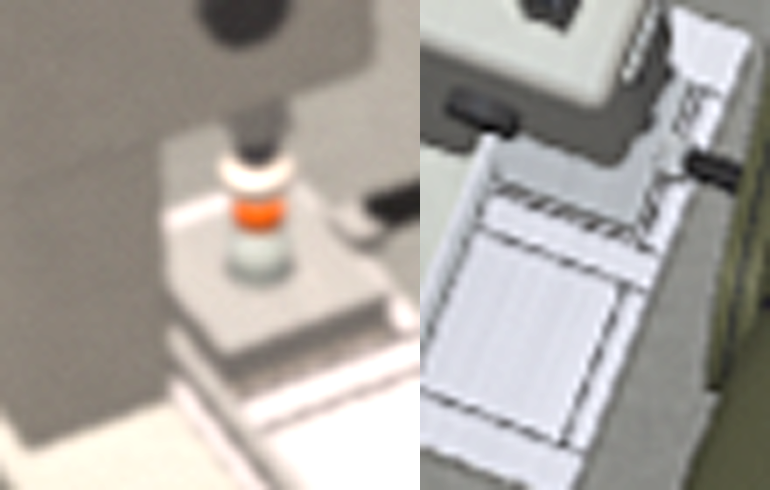

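```bash
python3 - <<'E'
from h import *
T=lambda x,y:(215+(x+.5)/7-.5,175+(y+.5)/7-.5)
S=lambda x,y:(200+(x+.5)/7-.5,230+(y+.5)/7-.5)
# top: profile along press x at y=-.01 (z=.03)
b=cv2.cvtColor(cv2.imread('pics/top3.png'),cv2.COLOR_BGR2GRAY).astype(np.float32)
for x in np.arange(-.066,-.022,.002):
    v=[]
    for y in np.arange(-.026,0.018,.002):
        u=proj('top',p2w([x,y,.03]))[0];v.append(cv2.getRectSubPix(b,(1,1),(float(u[0]),float(u[1])))[0,0])
    print('%.0f:%.0f'%(x*1e3,np.mean(v)),end=' ')
print()
for z in(.03,.052):
  for x in(-.038,):
    print(z,w2p(onz('top',proj('top',p2w([x,-.005,z]))[0],.03)))
print('foot',w2p(onz('side',S(257,172),.092)),'cap',w2p(onz('side',S(258,213),.079)))
hsv=cv2.cvtColor(cv2.imread('pics/side3.png'),cv2.COLOR_BGR2HSV);m=cv2.inRange(hsv,(3,150,80),(18,255,255))[240:280,220:260]
ys,xs=np.nonzero(m);u=(xs.mean()+220,ys.mean()+240);print(u,w2p(onz('side',u,.079)),proj('side',p2w([0,0,.079])))
E
```

```text
-66:160 -64:150 -62:131 -60:116 -58:131 -56:156 -54:162 -52:161 -50:160 -48:162 -46:159 -44:145 -42:118 -40:94 -38:94 -36:91 -34:104 -32:127 -30:135 -28:134 -26:133 -24:133 
0.03 [-0.038 -0.005  0.03 ]
0.052 [-0.0342 -0.0017  0.03  ]
foot [ 0.0021 -0.0022  0.092 ] cap [-0.0051  0.0015  0.079 ]
(np.float64(236.57142857142858), np.float64(260.2857142857143)) [-0.0063  0.0017  0.079 ] [[236.0416 258.7846]]
```

```bash
python3 - <<'E'
from h import *
def prof(f,n,xs,ys,z):
    b=cv2.cvtColor(cv2.imread(f),cv2.COLOR_BGR2GRAY).astype(np.float32);o=[]
    for x in xs:
        v=[]
        for y in ys:
            u=proj(n,p2w([x,y,z]))[0];v.append(cv2.getRectSubPix(b,(1,1),(float(u[0]),float(u[1])))[0,0])
        o.append('%.0f:%.0f'%(x*1e3,np.mean(v)))
    print(f,' '.join(o))
Y=np.arange(-.028,.02,.002)
prof('pics/side3.png','side',np.arange(-.154,-.130,.002),Y,.03)
prof('pics/side3.png','side',np.arange(-.07,-.024,.002),Y,.03)
prof('pics/top3.png','top',np.arange(-.154,-.130,.002),Y,.03)
# initial: carrier on load
prof('pics/side0.png','side',np.arange(-.154,-.120,.002),Y,.03)
prof('pics/top0.png','top',np.arange(-.154,-.120,.002),Y,.03)
prof('pics/top0.png','top',np.arange(-.074,-.03,.002),np.arange(-.028,0,.002),.03)
E
```

```text
pics/side3.png -154:195 -152:195 -150:191 -148:180 -146:163 -144:151 -142:156 -140:172 -138:186 -136:194 -134:196 -132:196
pics/side3.png -70:190 -68:182 -66:169 -64:156 -62:154 -60:163 -58:177 -56:188 -54:193 -52:193 -50:188 -48:176 -46:159 -44:141 -42:128 -40:119 -38:113 -36:107 -34:99 -32:92 -30:86 -28:83 -26:82 -24:85
pics/top3.png -154:159 -152:160 -150:161 -148:162 -146:157 -144:142 -142:119 -140:118 -138:147 -136:162 -134:162 -132:161
pics/side0.png -154:195 -152:195 -150:191 -148:180 -146:163 -144:152 -142:153 -140:162 -138:163 -136:151 -134:131 -132:112 -130:97 -128:88 -126:84 -124:82 -122:83
pics/top0.png -154:159 -152:159 -150:160 -148:161 -146:157 -144:142 -142:119 -140:120 -138:147 -136:149 -134:122 -132:104 -130:117 -128:132 -126:134 -124:133 -122:132
pics/top0.png -74:133 -72:133 -70:132 -68:132 -66:132 -64:132 -62:131 -60:130 -58:132 -56:139 -54:150 -52:159 -50:161 -48:161 -46:156 -44:141 -42:120 -40:119 -38:145 -36:161 -34:162 -32:161
```

Profiles against the engraved lines give an initial carrier x of -96.5 mm. The hand has moved 96.4 mm since then, so the carrier is within 1 or 2 mm of the mark. Releasing now.

```bash
python3 -m jog '[0,0,0,0,0,0,0.5,0,0,0,0,0,0,0.5,0,0,0,0,0,0,0.5,0,0,0,0,0,0,0.5,0,0,0,0,0,0,0.5]';  python3 -m jog '[0,0,0,0,0,0,0.6,0,0,0,0,0,0,0.6,0,0,0,0,0,0,0.6,0,0.01,0,0,0,0,0.6,0,0.02,0,0,0,0,0.6]'; python3 -m jog '[0,0.015,0,0,0,0,0.6,0,0.03,0,0,0,0,0.6,0,0.05,0,0,0,0,0.6,0,0.07,0,0,0,0,0.6,0,0.07,0,0,0,0,0.6]'; python3 - <<'E'
from h import *
from rig import get_image
G=p2w([.156,-.141,.321]);print('grip middle',G)
for d in([0,1,0],[0,-1,0]):plan(p2w([.160,-.141,.42]),down(d))
for n in("side","top"): cv2.imwrite(f"pics/{n}4.png",get_image(n)[:,:,::-1])
b=cv2.imread('pics/top4.png')[100:260,180:400];a=cv2.imread('pics/side4.png')[120:330,170:340]
cv2.imwrite('pics/s4.png',np.hstack([cv2.resize(a,(330,408)),cv2.resize(b,(470,408))]))
def prof(f,n,xs,ys,z):
    b=cv2.cvtColor(cv2.imread(f),cv2.COLOR_BGR2GRAY).astype(np.float32);o=[]
    for x in xs:
        v=[]
        for y in ys:
            u=proj(n,p2w([x,y,z]))[0];v.append(cv2.getRectSubPix(b,(1,1),(float(u[0]),float(u[1])))[0,0])
        o.append('%.0f:%.0f'%(x*1e3,np.mean(v)))
    print(f,' '.join(o))
prof('pics/top4.png','top',np.arange(-.066,-.022,.002),np.arange(-.028,-.008,.002),.03)
prof('pics/top4.png','top',np.arange(-.066,-.022,.002),np.arange(-.008,.02,.002),.03)
E
```

```text
time_s: 6.48
eef_pos: [0.5156, -0.08, 0.0399]
tcp_rot: [0.976, -0.219, 0.0, -0.0]
wrist_force: [0.0, 0.8, -0.7]
opening: 0.44
time_s: 6.9
eef_pos: [0.5066, -0.0983, 0.0396]
tcp_rot: [0.976, -0.218, -0.0, 0.0]
wrist_force: [0.2, 0.1, 0.1]
opening: 0.598
time_s: 7.32
eef_pos: [0.4755, -0.164, 0.0396]
tcp_rot: [0.975, -0.22, -0.0, 0.001]
wrist_force: [-0.2, -0.0, -0.6]
opening: 0.601
grip middle [ 0.6625 -0.1329  0.321 ]
t 7.3167 tcp press [-0.0001 -0.2485  0.0396] shift [ 0.1594 -0.1081 -0.3805] turn [ 0.0008  0.0009 -1.5769] F [-0.1773 -0.0947 -0.5803] open 0.6010480000002947
t 7.3167 tcp press [-0.0001 -0.2485  0.0396] shift [ 0.1594 -0.1081 -0.3805] turn [ 0.0009 -0.0008  1.5647] F [-0.1773 -0.0947 -0.5803] open 0.6010480000002947
pics/top4.png -66:161 -64:151 -62:133 -60:117 -58:132 -56:157 -54:162 -52:161 -50:161 -48:162 -46:158 -44:145 -42:117 -40:95 -38:97 -36:91 -34:100 -32:124 -30:135 -28:135 -26:133 -24:133
pics/top4.png -66:159 -64:150 -62:131 -60:115 -58:131 -56:156 -54:162 -52:161 -50:161 -48:162 -46:159 -44:146 -42:118 -40:95 -38:93 -36:92 -34:106 -32:129 -30:136 -28:134 -26:133 -24:133
```

View pics/s4.png

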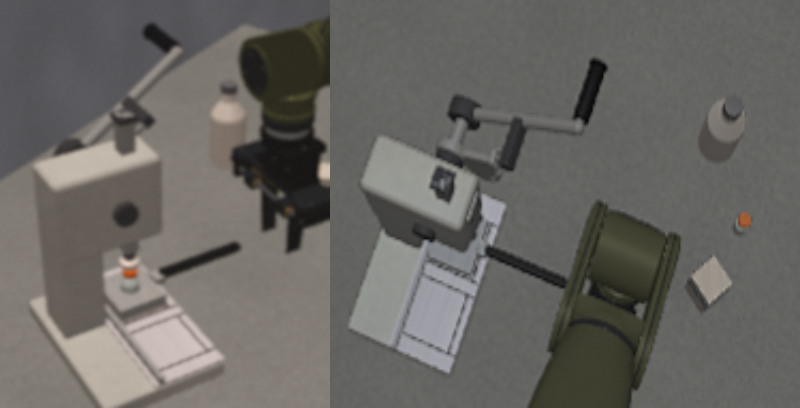

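The carrier is square, and the cap sits directly under the foot in the side panel at (129,272) and (129,258). The bystanders are untouched. Now up, turn a quarter, and over to the grip.

```bash
python3 -c "
from rig import state;print(state()['q'])"; python3 -m jog '[0,0,-0.04,0,0,0,0.6,0,0,-0.08,0,0,0,0.6,0,0,-0.12,0,0,0,0.6,0,0,-0.16,0,0,0,0.6,0,0,-0.2,0,0,0,0.6]'; python3 -m jog '[0,0,-0.04,0,0,0,0.6,0,0,-0.08,0,0,0,0.6,0,0,-0.12,0,0,0,0.6,0,0,-0.16,0,0,0,0.6,0,0,-0.18,0,0,0,0.6]';python3 - <<'E'
from h import *
from rig import state;print(state()['q'])
for d in([0,1,0],[0,-1,0]):plan(p2w([.160,-.141,.42]),down(d))
E
```

```text
[-4.34750185e-01 -2.01207211e-02  2.11531328e+00  3.00689570e-04
  1.04638268e+00  8.44268841e-03]
time_s: 7.83
eef_pos: [0.4768, -0.1604, 0.2416]
tcp_rot: [0.976, -0.218, 0.0, -0.0]
wrist_force: [1.8, -0.1, -0.6]
opening: 0.598
time_s: 8.25
eef_pos: [0.4778, -0.1608, 0.426]
tcp_rot: [0.976, -0.218, 0.004, 0.001]
wrist_force: [0.5, 0.4, 1.0]
opening: 0.601
[-0.4314 -0.2524  1.6615  0.0004  1.7246  0.0085]
t 8.25 tcp press [ 0.0006 -0.2446  0.426 ] shift [ 0.1591 -0.1039  0.0073] turn [ 0.0058 -0.0066 -1.5725] F [0.2451 0.5932 1.0098] open 0.6013628716449513
t 8.25 tcp press [ 0.0006 -0.2446  0.426 ] shift [ 0.1591 -0.1039  0.0073] turn [-0.0066 -0.0058  1.569 ] F [0.2451 0.5932 1.0098] open 0.6013628716449513
```

```bash
python3 -m jog '[0.02,0,0,0,0,0.12,0.6,0.04,0,0,0,0,0.24,0.6,0.06,0,0,0,0,0.36,0.6,0.08,0,0,0,0,0.48,0.6,0.1,0,0,0,0,0.6,0.6]';python3 -m jog '[0,0,0,0,0,0.12,0.6,0,0,0,0,0,0.24,0.6,0,0,0,0,0,0.36,0.6,0,0,0,0,0,0.48,0.6,0,0,0,0,0,0.6,0.6]'; python3 -m jog '[0,0,0,0,0,0.12,0.6,0,0,0,0,0,0.24,0.6,0,0,0,0,0,0.365,0.6,0,0,0,0,0,0.365,0.6]';python3 - <<'E'
from h import *
plan(p2w([.160,-.141,.42]),down([0,-1,0]))
E
```

```text
time_s: 8.67
eef_pos: [0.5685, -0.2034, 0.4195]
tcp_rot: [0.866, -0.499, -0.0, -0.0]
wrist_force: [0.0, -0.8, 0.2]
opening: 0.602
time_s: 9.08
eef_pos: [0.5677, -0.2031, 0.4193]
tcp_rot: [-0.68, 0.733, 0.0, 0.0]
wrist_force: [0.5, -0.4, -0.3]
opening: 0.603
time_s: 9.42
eef_pos: [0.5676, -0.2032, 0.4194]
tcp_rot: [-0.537, 0.843, 0.0, -0.0]
wrist_force: [0.4, 0.6, -0.9]
opening: 0.599
t 9.4167 tcp press [ 0.0999 -0.2449  0.4194] shift [-0.1038 -0.0603 -0.0006] turn [0.0004 0.0003 0.0019] F [ 0.0776  0.673  -0.8797] open 0.599031325930267
```

```bash
python3 -m jog '[-0.035,-0.02,0,0,0,0,0.6,-0.07,-0.04,0,0,0,0,0.6,-0.104,-0.06,0,0,0,0,0.6,-0.104,-0.06,0,0,0,0,0.6,-0.104,-0.06,0,0,0,0,0.6]';python3 - <<'E'
from h import *
from rig import get_image
plan(p2w([.160,-.141,.302]),down([0,-1,0]))
a=get_image('side')[:,:,::-1];b=get_image('top')[:,:,::-1]
cv2.imwrite('pics/s5.png',np.hstack([cv2.resize(a[60:330,170:400],(390,458)),cv2.resize(b[90:260,200:370],(400,458))]))
E
```

```text
time_s: 9.83
eef_pos: [0.6668, -0.133, 0.4177]
tcp_rot: [-0.54, 0.841, 0.001, -0.001]
wrist_force: [-1.4, 0.2, 0.2]
opening: 0.598
t 9.8333 tcp press [ 0.16   -0.1393  0.4177] shift [ 0.0017 -0.0003  0.1157] turn [ 0.0029 -0.0004  0.0089] F [-1.3697 -0.3706  0.1606] open 0.597988801428781
```

View pics/s5.png

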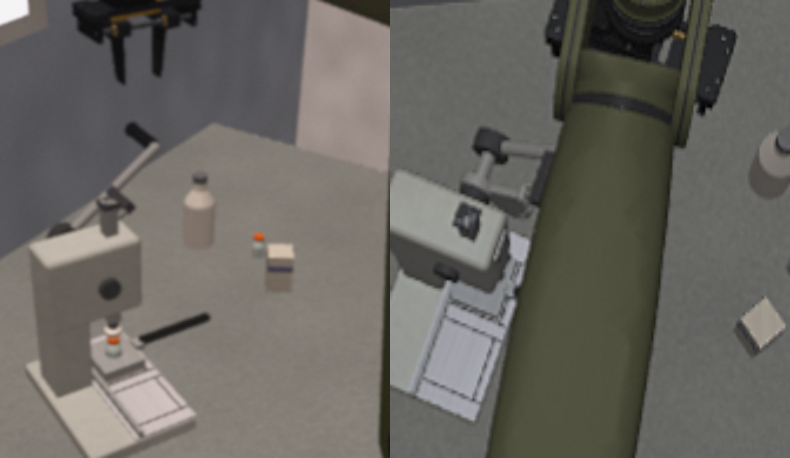

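The fingers, at (120,65) and (158,60) in the side panel, are directly above the grip at (140,134). Going down.

```bash
python3 -m jog '[0.001,0,0.03,0,0,0,0.6,0.001,0,0.06,0,0,0,0.6,0.001,0,0.09,0,0,0,0.6,0.001,0,0.115,0,0,0,0.6,0.001,0,0.115,0,0,0,0.6]';python3 - <<'E'
from h import *
from rig import get_image
plan(p2w([.160,-.141,.302]),down([0,-1,0]))
a=get_image('side')[:,:,::-1]
cv2.imwrite('pics/s6.png',cv2.resize(a[60:330,170:400],None,fx=2.2,fy=2.2,interpolation=cv2.INTER_CUBIC))
E
```

```text
time_s: 10.35
eef_pos: [0.6617, -0.1361, 0.2979]
tcp_rot: [-0.538, 0.843, 0.004, -0.004]
wrist_force: [-1.1, 0.1, -0.8]
opening: 0.602
t 10.35 tcp press [ 0.1567 -0.1442  0.2979] shift [-0.0032 -0.0033 -0.0041] turn [ 0.0103 -0.0018  0.0025] F [-1.0663 -0.3388 -0.7501] open 0.601536680358684
```

View pics/s6.png

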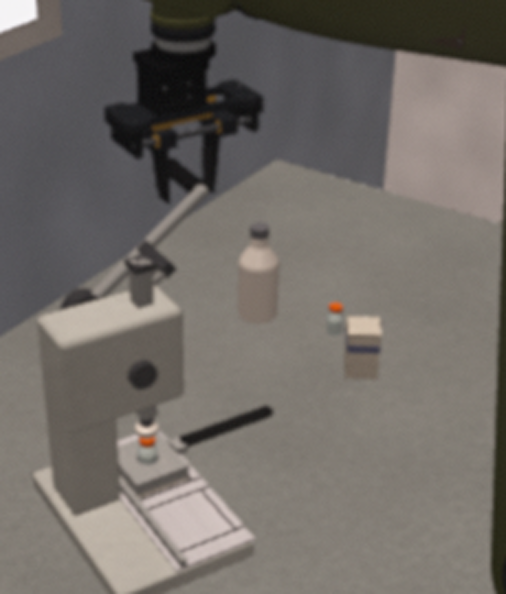

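The fingers straddle the grip at (185,175). Closing.

```bash
python3 -m jog '[0,0,0,0,0,0,0.1,0,0,0,0,0,0,0.1,0,0,0,0,0,0,0.1,0,0,0,0,0,0,0.1,0,0,0,0,0,0,0.1]' 40; python3 -m jog '[0,0,0,0,0,0,0.1,0,0,0,0,0,0,0.1,0,0,0,0,0,0,0.1,0,0,0,0,0,0,0.1,0,0,0,0,0,0,0.1]' 40;python3 - <<'E'
from h import *
plan(p2w([.160,-.141,.302]),down([0,-1,0]))
E
```

```text
time_s: 10.82
eef_pos: [0.6657, -0.136, 0.3064]
tcp_rot: [-0.538, 0.843, -0.001, 0.001]
wrist_force: [0.3, -0.3, -0.3]
opening: 0.304
time_s: 11.23
eef_pos: [0.6661, -0.1348, 0.3056]
tcp_rot: [-0.538, 0.843, -0.0, 0.002]
wrist_force: [2.4, 5.0, 2.7]
opening: 0.223
t 11.2333 tcp press [ 0.1601 -0.1412  0.3056] shift [-0.0002  0.0001  0.0036] turn [-0.0018  0.0025  0.0036] F [0.0677 5.5143 2.6613] open 0.22344492219765547
```

Opening 0.223 (21 mm) matches the grip. I'll pull along the 200 mm arc.

```bash
python3 -m jog '[0.003,0,0.004,0,0,0,0.1,0.006,0,0.0085,0,0,0,0.1,0.0085,0,0.0125,0,0,0,0.1,0.0108,0,0.0168,0,0,0,0.1,0.0108,0,0.0168,0,0,0,0.1]'; python3 - <<'E'
from h import *
plan(p2w([.160,-.152,.285]),down([0,-1,0]))
E
python3 -m jog '[0.0025,0,0.0045,0,0,0,0.1,0.0047,0,0.009,0,0,0,0.1,0.007,0,0.0135,0,0,0,0.1,0.009,0,0.0178,0,0,0,0.1,0.009,0,0.0178,0,0,0,0.1]'; python3 - <<'E'
from h import *
plan(p2w([.160,-.161,.267]),down([0,-1,0]))
E
```

```text
time_s: 11.65
eef_pos: [0.6613, -0.1448, 0.2882]
tcp_rot: [-0.538, 0.843, 0.0, 0.001]
wrist_force: [3.6, 5.3, 2.5]
opening: 0.225
t 11.65 tcp press [ 0.16   -0.1523  0.2882] shift [-0.0003  0.      0.0032] turn [-0.0013  0.0022  0.0034] F [1.0221 6.3733 2.5303] open 0.22509011386515446
time_s: 12.07
eef_pos: [0.6575, -0.1529, 0.2705]
tcp_rot: [-0.538, 0.843, 0.0, 0.001]
wrist_force: [2.9, 4.9, 4.4]
opening: 0.225
t 12.0667 tcp press [ 0.16   -0.1612  0.2705] shift [-0.0002  0.      0.0035] turn [-0.0013  0.0023  0.0034] F [0.5496 5.6881 4.4022] open 0.2254257381836542
```

```bash
cat > rd.py <<'E'
from h import *
from rig import state
s=state();p=w2p(s['eef_pos']);F=P.T@s['wrist_force']
y,z=p[1],p[2]+.0188-.0034
a=np.arctan2(z-.205,.022-y);rad=np.hypot(z-.205,.022-y)
print('t %.2f th %.3f rad %.4f pull %.1f radial %.1f open %.3f x %.4f'%(s['time_s'],.62-a,rad,F[1]*np.sin(a)+F[2]*np.cos(a),F[1]*np.cos(a)-F[2]*np.sin(a),s['opening'],p[0]))
E
python3 rd.py
python3 -m jog '[0.001,0,0.0023,0,0,0,0.1,0.002,0,0.0046,0,0,0,0.1,0.002,0,0.0046,0,0,0,0.1]' >/dev/null; python3 rd.py
python3 -m jog '[0.001,0,0.0023,0,0,0,0.1,0.0019,0,0.0046,0,0,0,0.1,0.0019,0,0.0046,0,0,0,0.1]' >/dev/null; python3 rd.py
python3 -m jog '[0.001,0,0.0023,0,0,0,0.1,0.0017,0,0.0047,0,0,0,0.1,0.0017,0,0.0047,0,0,0,0.1]' >/dev/null; python3 rd.py
python3 -m jog '[0.001,0,0.0023,0,0,0,0.1,0.0016,0,0.0047,0,0,0,0.1,0.0016,0,0.0047,0,0,0,0.1]' >/dev/null; python3 rd.py
```

```text
t 12.07 th 0.204 rad 0.2003 pull 6.3 radial 3.4 open 0.225 x 0.1600
t 12.32 th 0.226 rad 0.2003 pull 6.3 radial 3.3 open 0.221 x 0.1601
t 12.57 th 0.251 rad 0.2003 pull 5.3 radial 4.3 open 0.220 x 0.1600
t 12.82 th 0.275 rad 0.2003 pull 6.8 radial 3.7 open 0.222 x 0.1601
t 13.07 th 0.293 rad 0.2003 pull 8.2 radial 3.8 open 0.225 x 0.1602
```

```bash

python3 -m jog '[0.0008,0,0.0024,0,0,0,0.1,0.0015,0,0.0048,0,0,0,0.1,0.0015,0,0.0048,0,0,0,0.1]' >/dev/null; python3 rd.py
python3 -m jog '[0.0007,0,0.0024,0,0,0,0.1,0.0014,0,0.0048,0,0,0,0.1,0.0014,0,0.0048,0,0,0,0.1]' >/dev/null; python3 rd.py
python3 -m jog '[0.0006,0,0.0024,0,0,0,0.1,0.0013,0,0.0048,0,0,0,0.1,0.0013,0,0.0048,0,0,0,0.1]' >/dev/null; python3 rd.py
python3 -m jog '[0.0006,0,0.0024,0,0,0,0.1,0.0011,0,0.0049,0,0,0,0.1,0.0011,0,0.0049,0,0,0,0.1]' >/dev/null; python3 rd.py
```

```text
t 13.32 th 0.312 rad 0.2003 pull 10.2 radial 4.5 open 0.223 x 0.1602
t 13.57 th 0.339 rad 0.2003 pull 10.1 radial 4.4 open 0.223 x 0.1602
t 13.82 th 0.369 rad 0.2003 pull 4.8 radial 3.8 open 0.219 x 0.1601
t 14.07 th 0.395 rad 0.2004 pull 6.9 radial 3.7 open 0.219 x 0.1601
```

```bash

python3 -m jog '[0.0005,0,0.0024,0,0,0,0.1,0.001,0,0.0049,0,0,0,0.1,0.001,0,0.0049,0,0,0,0.1]' >/dev/null; python3 rd.py;python3 -m jog '[0,0,0,0,0,0,0.1]' >/dev/null; python3 rd.py
python3 -m jog '[0.0004,0,0.0024,0,0,0,0.1,0.0009,0,0.0049,0,0,0,0.1,0.0009,0,0.0049,0,0,0,0.1]' >/dev/null; python3 rd.py;python3 -m jog '[0,0,0,0,0,0,0.1]' >/dev/null; python3 rd.py
python3 -m jog '[0.0004,0,0.0024,0,0,0,0.1,0.0008,0,0.0049,0,0,0,0.1,0.0008,0,0.0049,0,0,0,0.1]' >/dev/null; python3 rd.py;python3 -m jog '[0,0,0,0,0,0,0.1]' >/dev/null; python3 rd.py
python3 -m jog '[0.0003,0,0.0024,0,0,0,0.1,0.0007,0,0.005,0,0,0,0.1,0.0007,0,0.005,0,0,0,0.1]' >/dev/null; python3 rd.py;python3 -m jog '[0,0,0,0,0,0,0.1]' >/dev/null; python3 rd.py
```

```text
t 14.32 th 0.423 rad 0.2004 pull 4.0 radial 4.2 open 0.224 x 0.1601
t 14.40 th 0.423 rad 0.2004 pull 5.0 radial 3.7 open 0.223 x 0.1601
t 14.65 th 0.449 rad 0.2004 pull 5.2 radial 4.0 open 0.221 x 0.1601
t 14.73 th 0.449 rad 0.2004 pull 4.4 radial 4.3 open 0.222 x 0.1601
t 14.98 th 0.474 rad 0.2004 pull 5.0 radial 5.0 open 0.221 x 0.1601
t 15.07 th 0.474 rad 0.2004 pull 4.0 radial 4.8 open 0.226 x 0.1601
t 15.32 th 0.490 rad 0.2004 pull 11.0 radial 3.7 open 0.226 x 0.1602
t 15.40 th 0.489 rad 0.2003 pull 9.5 radial 4.6 open 0.225 x 0.1602
```

Second tooth's foot felt at about 0.485, which marks notch 1. Continuing.

```bash

python3 -m jog '[0.0003,0,0.0025,0,0,0,0.1,0.0005,0,0.005,0,0,0,0.1,0.0005,0,0.005,0,0,0,0.1]' >/dev/null; python3 rd.py;python3 -m jog '[0,0,0,0,0,0,0.1]' >/dev/null; python3 rd.py
python3 -m jog '[0.0002,0,0.0025,0,0,0,0.1,0.0004,0,0.005,0,0,0,0.1,0.0004,0,0.005,0,0,0,0.1]' >/dev/null; python3 rd.py;python3 -m jog '[0,0,0,0,0,0,0.1]' >/dev/null; python3 rd.py
python3 -m jog '[0.0001,0,0.0025,0,0,0,0.1,0.0003,0,0.005,0,0,0,0.1,0.0003,0,0.005,0,0,0,0.1]' >/dev/null; python3 rd.py;python3 -m jog '[0,0,0,0,0,0,0.1]' >/dev/null; python3 rd.py
python3 -m jog '[0.0001,0,0.0025,0,0,0,0.1,0.0002,0,0.005,0,0,0,0.1,0.0002,0,0.005,0,0,0,0.1]' >/dev/null; python3 rd.py;python3 -m jog '[0,0,0,0,0,0,0.1]' >/dev/null; python3 rd.py
python3 -m jog '[0,0,0.0025,0,0,0,0.1,0,0,0.005,0,0,0,0.1,0,0,0.005,0,0,0,0.1]' >/dev/null; python3 rd.py;python3 -m jog '[0,0,0,0,0,0,0.1]' >/dev/null; python3 rd.py
python3 -m jog '[0,0,0.0025,0,0,0,0.1,-0.0001,0,0.005,0,0,0,0.1,-0.0001,0,0.005,0,0,0,0.1]' >/dev/null; python3 rd.py;python3 -m jog '[0,0,0,0,0,0,0.1]' >/dev/null; python3 rd.py
```

```text
t 15.65 th 0.511 rad 0.2004 pull 9.1 radial 3.7 open 0.221 x 0.1602
t 15.73 th 0.513 rad 0.2004 pull 10.3 radial 3.8 open 0.221 x 0.1602
t 15.98 th 0.539 rad 0.2004 pull 10.3 radial 4.1 open 0.224 x 0.1602
t 16.07 th 0.539 rad 0.2004 pull 10.2 radial 4.5 open 0.220 x 0.1602
t 16.32 th 0.568 rad 0.2004 pull 5.4 radial 5.9 open 0.219 x 0.1601
t 16.40 th 0.570 rad 0.2004 pull 6.5 radial 4.9 open 0.226 x 0.1601
t 16.65 th 0.594 rad 0.2004 pull 8.1 radial 3.6 open 0.227 x 0.1602
t 16.73 th 0.594 rad 0.2004 pull 8.2 radial 4.2 open 0.225 x 0.1601
t 16.98 th 0.621 rad 0.2004 pull 5.2 radial 5.1 open 0.221 x 0.1601
t 17.07 th 0.621 rad 0.2004 pull 6.0 radial 4.1 open 0.228 x 0.1601
t 17.32 th 0.646 rad 0.2004 pull 6.0 radial 4.9 open 0.223 x 0.1601
t 17.40 th 0.646 rad 0.2004 pull 5.5 radial 3.9 open 0.224 x 0.1601
```

```bash

python3 -m jog '[-0.0001,0,0.0025,0,0,0,0.1,-0.0002,0,0.005,0,0,0,0.1,-0.0002,0,0.005,0,0,0,0.1]' >/dev/null; python3 rd.py;python3 -m jog '[0,0,0,0,0,0,0.1]' >/dev/null; python3 rd.py
python3 -m jog '[-0.0001,0,0.0025,0,0,0,0.1,-0.0003,0,0.005,0,0,0,0.1,-0.0003,0,0.005,0,0,0,0.1]' >/dev/null; python3 rd.py;python3 -m jog '[0,0,0,0,0,0,0.1]' >/dev/null; python3 rd.py
python3 -m jog '[-0.0002,0,0.0025,0,0,0,0.1,-0.0005,0,0.005,0,0,0,0.1,-0.0005,0,0.005,0,0,0,0.1]' >/dev/null; python3 rd.py;python3 -m jog '[0,0,0,0,0,0,0.1]' >/dev/null; python3 rd.py
python3 -m jog '[-0.0003,0,0.0025,0,0,0,0.1,-0.0006,0,0.005,0,0,0,0.1,-0.0006,0,0.005,0,0,0,0.1]' >/dev/null; python3 rd.py;python3 -m jog '[0,0,0,0,0,0,0.1]' >/dev/null; python3 rd.py
python3 -m jog '[-0.0003,0,0.0025,0,0,0,0.1,-0.0007,0,0.005,0,0,0,0.1,-0.0007,0,0.005,0,0,0,0.1]' >/dev/null; python3 rd.py;python3 -m jog '[0,0,0,0,0,0,0.1]' >/dev/null; python3 rd.py
```

```text
t 17.65 th 0.672 rad 0.2004 pull 4.5 radial 4.8 open 0.225 x 0.1601
t 17.73 th 0.672 rad 0.2004 pull 5.3 radial 5.0 open 0.225 x 0.1601
t 17.98 th 0.689 rad 0.2004 pull 11.5 radial 5.0 open 0.225 x 0.1602
t 18.07 th 0.688 rad 0.2004 pull 10.9 radial 5.0 open 0.222 x 0.1602
t 18.32 th 0.711 rad 0.2004 pull 9.9 radial 4.4 open 0.223 x 0.1602
t 18.40 th 0.712 rad 0.2004 pull 10.4 radial 4.6 open 0.225 x 0.1602
t 18.65 th 0.737 rad 0.2004 pull 10.8 radial 4.4 open 0.225 x 0.1602
t 18.73 th 0.738 rad 0.2004 pull 11.6 radial 4.7 open 0.222 x 0.1602
t 18.98 th 0.767 rad 0.2004 pull 6.8 radial 5.2 open 0.223 x 0.1602
t 19.07 th 0.769 rad 0.2005 pull 7.1 radial 4.8 open 0.222 x 0.1602
```

```bash

python3 -m jog '[-0.0004,0,0.0025,0,0,0,0.1,-0.0008,0,0.0049,0,0,0,0.1,-0.0008,0,0.0049,0,0,0,0.1]' >/dev/null; python3 rd.py;python3 -m jog '[0,0,0,0,0,0,0.1]' >/dev/null; python3 rd.py
python3 -m jog '[-0.0005,0,0.0025,0,0,0,0.1,-0.001,0,0.0049,0,0,0,0.1,-0.001,0,0.0049,0,0,0,0.1]' >/dev/null; python3 rd.py;python3 -m jog '[0,0,0,0,0,0,0.1]' >/dev/null; python3 rd.py
python3 -m jog '[-0.0005,0,0.0025,0,0,0,0.1,-0.0011,0,0.0049,0,0,0,0.1,-0.0011,0,0.0049,0,0,0,0.1]' >/dev/null; python3 rd.py;python3 -m jog '[0,0,0,0,0,0,0.1]' >/dev/null; python3 rd.py
python3 -m jog '[-0.0005,0,0.002,0,0,0,0.1,-0.001,0,0.0039,0,0,0,0.1,-0.001,0,0.0039,0,0,0,0.1]' >/dev/null; python3 rd.py;python3 -m jog '[0,0,0,0,0,0,0.1]' >/dev/null; python3 rd.py
```

```text
t 19.32 th 0.792 rad 0.2004 pull 8.4 radial 4.9 open 0.219 x 0.1602
t 19.40 th 0.793 rad 0.2004 pull 8.0 radial 5.5 open 0.225 x 0.1602
t 19.65 th 0.819 rad 0.2004 pull 6.0 radial 5.1 open 0.224 x 0.1601
t 19.73 th 0.820 rad 0.2005 pull 6.3 radial 5.9 open 0.223 x 0.1601
t 19.98 th 0.845 rad 0.2005 pull 5.6 radial 4.7 open 0.223 x 0.1602
t 20.07 th 0.845 rad 0.2005 pull 6.0 radial 5.7 open 0.223 x 0.1602
t 20.32 th 0.865 rad 0.2005 pull 6.0 radial 5.2 open 0.224 x 0.1602
t 20.40 th 0.865 rad 0.2005 pull 5.4 radial 5.5 open 0.219 x 0.1602
```

```bash

python3 -m jog '[-0.0003,0,0.001,0,0,0,0.1,-0.0005,0,0.002,0,0,0,0.1,-0.0005,0,0.002,0,0,0,0.1]' >/dev/null; python3 rd.py;python3 -m jog '[0,0,0,0,0,0,0.1,0,0,0,0,0,0,0.1,0,0,0,0,0,0,0.1]' >/dev/null; python3 rd.py
python3 - <<'E'
from h import *
from rig import get_image
a=get_image('side')[:,:,::-1];b=get_image('top')[:,:,::-1]
cv2.imwrite('pics/side7.png',a);cv2.imwrite('pics/top7.png',b)
cv2.imwrite('pics/s7.png',np.hstack([cv2.resize(a[120:330,170:360],(420,464)),cv2.resize(b[100:260,180:300],(350,464))]))
E
```

```text
t 20.65 th 0.874 rad 0.2005 pull 7.7 radial 5.2 open 0.224 x 0.1601
t 20.90 th 0.874 rad 0.2005 pull 7.2 radial 5.9 open 0.224 x 0.1602
```

View pics/s7.png

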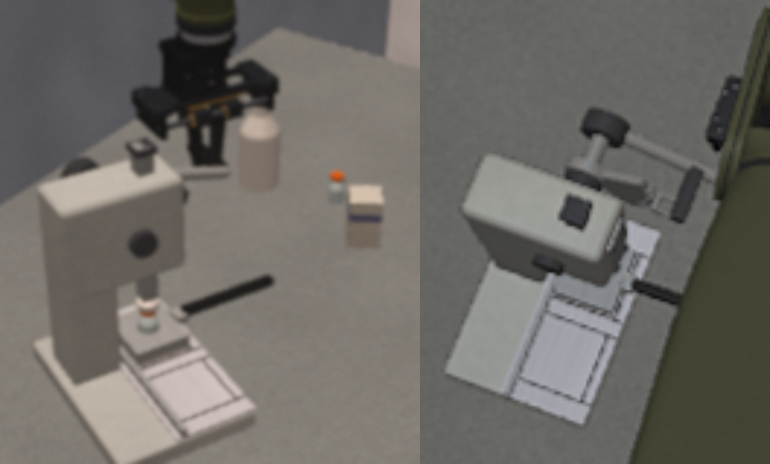

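The foot sits on the cap at (148,305), the carrier is still square on the mark, and the bystanders have not moved. I'll check the carrier position once more from this picture, then hand in.

```bash
python3 - <<'E'
from h import *
for f in('pics/top4.png','pics/top7.png'):
    b=cv2.cvtColor(cv2.imread(f),cv2.COLOR_BGR2GRAY).astype(np.float32)
    print(' '.join('%.0f:%.0f'%(x*1e3,np.mean([cv2.getRectSubPix(b,(1,1),tuple(map(float,proj('top',p2w([x,y,.03]))[0])))[0,0] for y in np.arange(-.028,.02,.002)])) for x in np.arange(-.046,-.026,.002)))
E
python3 -c "
from rig import hand_in;print(hand_in())"; python3 rd.py
```

```text
-46:159 -44:146 -42:118 -40:95 -38:95 -36:91 -34:104 -32:127 -30:135 -28:135
-46:162 -44:149 -42:121 -40:97 -38:97 -36:93 -34:106 -32:130 -30:138 -28:138
the job is handed in; nothing more can be done
None
the job is handed in; nothing more can be done
```

The job is handed in: the carrier stands on the press mark, released, and the lever is held at the third click. `hand_in` gave no verdict.

**Carrier:** I gripped the handle, slid the block 96.4 mm along the bed without lifting it, and let go with the lever still at rest. The top view put it at about 0 to +2 mm along the bed and square. The side view read the block roughly 3 to 6 mm lower along the bed. It also read the engraved lines too low, so I trusted the top view, which agreed with the hand's position. A picture taken after the pull showed no change.

**Lever:** I held the grip with 40 N and pulled it along its arc, reading the wrist force. The jumps at the feet of teeth 1 to 3 came at about 0.29, 0.485 and 0.685 rad, matching the 0.20 rad spacing. I stopped at 0.874 rad, with the third notch expected near 0.88 rad. The pull had just started to rise, from about 6 to 7.4 N, which fits the foot of the fourth tooth.

**Last checks:** The lever was still over the last 0.25 s, with the foot on the vial's cap. By eye, the vial was upright and the carton, bottle and spare vial had not moved. I could not measure the foot's force on the cap directly. Handing in came at about 21 s of the 72 s allowed.

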